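# Tidy the lab bench into its trays

## Robot

A 7-joint arm with a two-finger parallel gripper is mounted at the origin on the work surface. World frame = base frame: x ahead of the robot, y to its left, z up, the work surface at z = 0. Lengths are in m, angles in rad, forces in N, time in s.
With the tool pointing down it reaches from about 0.4 to 0.85 m from the base axis. Payload 10.4 kg.
Tool frame: the origin (TCP) lies between the finger pads; the fingertips stand 17 mm ahead of it and the grasp point (between the pads) lies 2 mm behind it; z points along the fingers, y is the line along which they close (so a half turn about z gives the same grasp; the last joint's range is limited). The gripper opens to 85 mm and grips with 20 to 120 N. Pads are 22 mm wide; open, the fingers measure 114 mm over their backs; the gripper's body (76 mm by 85 mm) begins 54 mm behind the grasp point. The pads swing forward as they close: fully open they stand 13 mm farther back than shut.
Start: joints at [1.274, 0.332, -0.065, 1.46, 0.022, 1.35, -0.088], TCP at [0.169, -0.602, 0.248] pointing down, gripper open.
Joint ranges: [-2.6, 2.6], [-0.5, 2.12], [-1.47, 1.34], [0.16, 2.42], [-1.27, 4.41], [0.06, 2.06], [-2.6, 2.6]. Speed limits (rad/s): [2.22, 2.22, 2.79, 2.79, 3.14, 3.14, 3.14].

## Interface

Orientations are given as a unit quaternion [x, y, z, w].
In Python, from workcell import readout, imaging, manip gives the robot as it stands. The module is installed in compiled form; this text tells all that it offers.
- The arm moves only by the shell command python3 -m crank 'ROWS' [OPENING] [FORCE]. ROWS is JSON, a list of rows, each a list of 4 numbers: the shift along the tool's x, y, z as a fraction of full scale, then the turn about the tool's z as a fraction of full scale. In form: [[x, y, z, yaw], ...]. A call has 1 to 5 rows; each row is the pose to reach, as a shift and turn from the pose commanded when the call began, along the tool's axes at that moment; what a row does not reach only later rows make up. Full scale, the value 1, is 400 mm for a shift and 60 degrees for a turn. A row lasts 1/12 s, in which the tool goes at most 41.7 mm and 7.16 degrees, less where a joint would pass 70% of its speed; a pose out of reach is approached as far as the arm can. A call with a number of a shift or a turn outside -1 to 1 is refused whole. A call with a gripper value outside its range is refused whole. OPENING is the gripper command: -1 is shut, 1 is fully open, values between are in proportion, set as the call begins (- or left out, the last holds). The fingers move at their own pace and stop on an object; FORCE is the grip in N (left out, the last holds). Time passes only in rows, so rows that repeat a pose let the fingers close. It gives the time, the measured TCP pose, the force, the opening and the grip force at its end, in the units of the state.
- readout.get_obs(): the state, without advancing time (a new reading comes with each control period).
- imaging.camera(name): name is "scene" or "top" or "wrist"; returns a dict with "color" (420x560x3 uint8, red, green, blue), "fx", "fy", "cx", "cy" (pixels), "k1" (the pictures are not rectified: a ray, as slopes to the right and down, at radius r is drawn at 1 + k1 r^2 times it, then the intrinsics apply), "rvec" (rotation vector, rad) and "tvec" (3), from world to camera coordinates, as OpenCV has them. Camera axes: x right, y down, z forward; pixel columns grow to the right and rows downward; lengths in m; the calibration is good to about 2 mm. A picture is of the moment at which its call begins. There is no depth.
- manip.hand_in(): hands the job in; it is judged then, once.
The state is a dict: "clock": time; "joint_pos": joint angles; "joint_velocities": joint speeds; "tau": joint torques, N m; "position": TCP position; "ee_rot": TCP orientation; "ft_force": force on the tool from outside, world axes, zero at the start; "torque": the same for the moment, N m; "grip_width": opening from 0.0 (shut) to 1.0 (fully open); "grasp_force": force on a finger pad.
Only numpy, scipy, OpenCV 4.12 (cv2) and the standard library are available. Lean on these libraries where they do the work, as an engineer would, in place of code of your own. Each camera call takes 0.05 s, during which the arm holds its last target. There are 200 camera calls.

## Task

Clear up after the practical: put both red rubber stoppers in the blue tray, both brass weights in the white tray and the brown glass vial in the yellow tray. Everything should end up standing upright on the tray floor, the right way up and side by side, not leaning or stacked. Leave the glass beaker and the white bottle as they stand.

Things in the scene. Friction and masses are not known exactly. Their poses are not given: they have to be found in the camera images.
- stopper1_center (a point): brick-red rubber stopper, a plain slightly tapered cone 36 mm across at the foot, 31 mm at the top, 40 mm tall, about 45 g, standing loose on its wide end; the point is its centre, 20 mm above its foot; z is its axis (up); round, so it can be gripped at any yaw
- weight1_center (a point): brass balance weight, a 30 mm cylinder 34 mm tall with a 19 mm knob on top, 50 mm tall in all, about 200 g, standing loose on its flat foot; the point is half-way up, 25 mm above its foot; z is its axis (up); round, so it can be gripped at any yaw
- stopper2_center (a point): brick-red rubber stopper, a plain slightly tapered cone 36 mm across at the foot, 31 mm at the top, 40 mm tall, about 45 g, standing loose on its wide end; the point is its centre, 20 mm above its foot; z is its axis (up); round, so it can be gripped at any yaw
- weight2_center (a point): brass balance weight, a 30 mm cylinder 34 mm tall with a 19 mm knob on top, 50 mm tall in all, about 200 g, standing loose on its flat foot; the point is half-way up, 25 mm above its foot; z is its axis (up); round, so it can be gripped at any yaw
- vial_center (a point): brown glass sample vial with paper label and white screw cap, 34 mm across (cap 30 mm), 62 mm tall, about 60 g, standing loose; the point is half-way up, 31 mm above its foot; z is its axis (up); round, so it can be gripped at any yaw
- tray_blue: blue open plastic tray for the two rubber stoppers, fixed to the bench: outside 128 mm (its x) by 148 mm (its y), floor 4 mm thick, walls 4 mm thick whose rim is 16 mm above the bench; inside 120 by 140 mm; origin at the centre of its underside, on the bench (z up)
- tray_white: white open plastic tray for the two brass weights, fixed to the bench: outside 128 mm (its x) by 148 mm (its y), floor 4 mm thick, walls 4 mm thick whose rim is 16 mm above the bench; inside 120 by 140 mm; origin at the centre of its underside, on the bench (z up)
- tray_yellow: yellow open plastic tray for the vial, fixed to the bench: outside 128 mm (its x) by 148 mm (its y), floor 4 mm thick, walls 4 mm thick whose rim is 16 mm above the bench; inside 120 by 140 mm; origin at the centre of its underside, on the bench (z up)
- beaker: bystander: empty clear glass beaker, 70 mm across, 90 mm tall, loose; origin at the centre of its foot
- wash_bottle: bystander: white plastic bottle with red cap, 60 mm across, 150 mm tall, loose; origin at the centre of its foot
Mind the look-alikes: they are no part of the job. Leave any green or turquoise look-alike of the part that bears weight2_center alone.

How it is judged:
By the outcome, as a careful person would: the job done as asked, in the order asked, and still so for the second after the job is handed in, with the robot touching nothing.
It also fails if it takes over 112 s, if anything falls off the work surface, if the arm or the gripper's body presses on something with over 40 N, if the wrist force passes 120 N, or if a joint passes its speed limit or range.

## Working session

There is one attempt and no reset: what is moved stays moved. The work goes in short steps, Python scripts to look and compute and a shell command to move; the robot and the scene stay as the last step left them, time stands still between calls to the robot, and variables do not carry over. Pictures are saved under pics/ and viewed, at most 14 in all, crops included, and the job is handed in when it is done.

```bash
mkdir -p pics; cat > h.py <<'E'
import numpy as np, cv2
from workcell import readout, imaging
from scipy.spatial.transform import Rotation as R
def snap(name,fn):
    c=imaging.camera(name); cv2.imwrite(f'pics/{fn}.png',c['color'][:,:,::-1]); np.save(f'pics/{fn}.npy',c,allow_pickle=True); return c
def load(fn): return np.load(f'pics/{fn}.npy',allow_pickle=True).item()
def ray(c,u,v):
    d=np.array([(u-c['cx'])/c['fx'],(v-c['cy'])/c['fy']]); s=d.copy()
    for _ in range(30): s=d/(1+c['k1']*(s@s))
    Rm=cv2.Rodrigues(np.array(c['rvec'],float))[0]; t=np.array(c['tvec'],float).ravel()
    return -Rm.T@t, Rm.T@np.array([s[0],s[1],1.])
def at(c,u,v,z):
    o,d=ray(c,u,v); return o+d*(z-o[2])/d[2]
def proj(c,p):
    Rm=cv2.Rodrigues(np.array(c['rvec'],float))[0]; q=Rm@np.array(p,float)+np.array(c['tvec'],float).ravel()
    s=q[:2]/q[2]; s=s*(1+c['k1']*(s@s)); return np.array([s[0]*c['fx']+c['cx'],s[1]*c['fy']+c['cy']])
def rel(target):
    o=readout.get_obs(); return R.from_quat(o['ee_rot']).as_matrix().T@(np.array(target)-o['position'])/0.4
E
python3 - <<'E'
from h import *
for n in ('scene','top','wrist'):
    c=snap(n,n+'0'); print(n,ray(c,280,210),c['k1'],c['fx'])
o=readout.get_obs(); print(o); print(R.from_quat(o['ee_rot']).as_matrix().round(3))
E
```

```text
scene (array([1.12838807, 0.19526586, 0.84126465]), array([-0.60189145, -0.20384833, -0.77233979])) -0.02062915956721832 430.2553513972991
top (array([ 0.38314008, -0.0084886 ,  1.08304212]), array([ 0.12306455,  0.01205946, -0.99241851])) 0.037206860763027 418.18263009579107
wrist (array([ 0.24499023, -0.57950716,  0.3722061 ]), array([-0.30631946, -0.09553082, -0.94725485])) -0.024556076229580396 302.14831905844545
{'clock': 0.15, 'joint_pos': array([ 1.27440247,  0.33271491, -0.06470041,  1.46071386,  0.02160514,
        1.34989509, -0.08849196]), 'joint_velocities': array([-0.00025429, -0.00235043,  0.0008731 , -0.00299109,  0.0003849 ,
       -0.00034527,  0.00112571]), 'tau': array([ 4.74512990e-05, -6.25830746e+01,  4.85964830e-02, -3.91850889e+01,
        1.61640428e-02,  7.45993137e-03,  2.38882569e-05]), 'position': array([ 0.16892403, -0.60147938,  0.24772255]), 'ee_rot': array([ 9.90642351e-01,  1.36482470e-01, -9.44415275e-05, -5.09183367e-04]), 'ft_force': array([-0.55272385, -0.74367002,  0.45654049]), 'torque': array([ 0.02743842, -0.00831958, -0.02875359]), 'grasp_force': 0.0, 'grip_width': 0.9979572334193755}
[[ 0.963  0.27  -0.   ]
 [ 0.27  -0.963  0.001]
 [-0.    -0.001 -1.   ]]
```

View pics/top0.png

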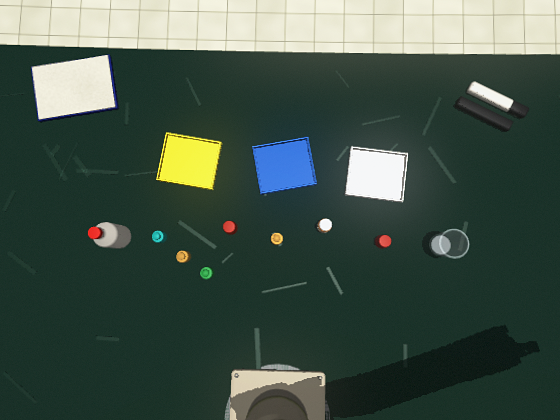

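View pics/scene0.png

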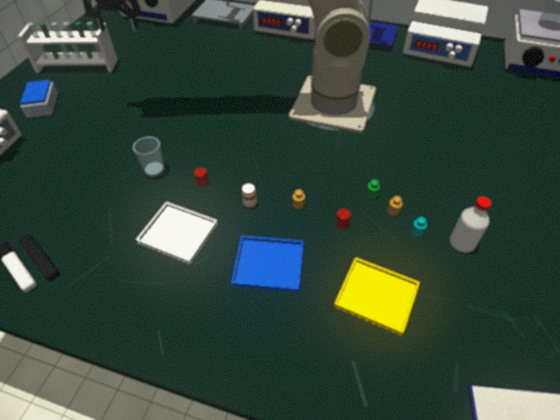

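Candidates in the top view:
- Red stoppers: (229,227) and (385,241). The red bottle cap at (94,232) is not one.
- Brass weights: (182,256) and (277,238). The look-alikes to leave are turquoise (157,236) and green (206,272).
- Vial: (325,225), with the white cap.
- Trays: yellow (189,161), blue (284,165), white (377,174).

Next I'll measure with colour masks in both cameras.

```bash
cat > m.py <<'E'
from h import *
T=load('top0');S=load('scene0')
def blobs(c,lo,hi,amin):
    hsv=cv2.cvtColor(c['color'],cv2.COLOR_RGB2HSV); m=cv2.inRange(hsv,lo,hi)
    n,l,s,ce=cv2.connectedComponentsWithStats(m); return [(ce[i],s[i,4],l==i) for i in range(1,n) if s[i,4]>amin]
rng={'red':((0,150,60),(8,255,255),.02),'brass':((12,120,90),(24,255,255),.022)}
for k,(lo,hi,z) in rng.items():
    for nm,c in(('top',T),('scene',S)):
        for ce,a,_ in blobs(c,lo,hi,40): print(k,nm,ce.round(1),a,at(c,*ce,z).round(3), 'ztop',at(c,*ce,.04 if k=='red' else .05).round(3))
def tray(nm,m,c):
    cn=max(cv2.findContours(m,0,2)[0],key=cv2.contourArea)
    p=np.array([at(c,*q,.012)[:2] for q in cn[:,0].astype(float)],np.float32)
    r=cv2.minAreaRect(p); print(nm,np.round(r[0],3),np.round(r[1],3),round(r[2],1))
for nm,c in(('top',T),('scene',S)):
    hsv=cv2.cvtColor(c['color'],cv2.COLOR_RGB2HSV)
    tray('yellow '+nm,cv2.inRange(hsv,(25,120,90),(35,255,255)),c)
    tray('blue '+nm,cv2.inRange(hsv,(102,150,90),(118,255,255))if 1 else 0,c)
    w=cv2.inRange(hsv,(0,0,110),(180,90,255)); q=np.zeros_like(w)
    if nm=='top': q[135:212,335:420]=1
    else: q[195:270,125:225]=1
    tray('white '+nm,w*q,c)
# vial cap
for nm,c,(a,b,d,e) in(('top',T,(210,240,310,340)),('scene',S,(178,212,236,262))):
    hsv=cv2.cvtColor(c['color'],cv2.COLOR_RGB2HSV); m=cv2.inRange(hsv,(0,0,130),(180,80,255)); q=np.zeros_like(m); q[a:b,d:e]=1
    y,x=np.nonzero(m*q); print('cap',nm,x.mean(),y.mean(),len(x),at(c,x.mean(),y.mean(),.06).round(3))
crop=np.hstack([cv2.resize(T['color'][205:295,140:240],(400,360),interpolation=2),cv2.resize(T['color'][205:295,240:340],(400,360),interpolation=2)])
cv2.imwrite('pics/crop1.png',crop[:,:,::-1])
E
python3 m.py
```

```text
red top [229.6 227. ] 150 [0.468 0.132 0.02 ] ztop [0.467 0.129 0.04 ]
red top [ 94.4 232.6] 149 [0.446 0.474 0.02 ] ztop [0.445 0.465 0.04 ]
red top [384.2 240.8] 135 [ 0.443 -0.261  0.02 ] ztop [ 0.441 -0.256  0.04 ]
red scene [271.2  20.9] 71 [-0.42 -0.35  0.02] ztop [-0.382 -0.337  0.04 ]
red scene [429.2  45.4] 60 [-0.412  0.26   0.02 ] ztop [-0.375  0.259  0.04 ]
red scene [200.5 175.7] 178 [ 0.439 -0.259  0.02 ] ztop [ 0.456 -0.248  0.04 ]
red scene [483.2 202.4] 165 [0.314 0.457 0.02 ] ztop [0.334 0.451 0.04 ]
red scene [342.8 217.7] 232 [0.466 0.132 0.02 ] ztop [0.482 0.133 0.04 ]
brass top [276.4 238.3] 118 [0.442 0.012 0.022] ztop [0.44  0.011 0.05 ]
brass top [181.9 256.2] 125 [0.391 0.249 0.022] ztop [0.391 0.242 0.05 ]
brass scene [298.4 195.5] 138 [0.431 0.009 0.022] ztop [0.455 0.015 0.05 ]
brass scene [395.7 202.2] 145 [0.38  0.247 0.022] ztop [0.406 0.246 0.05 ]
yellow top [0.641 0.245] [0.153 0.132] 81.5
blue top [ 0.635 -0.003] [0.131 0.15 ] 11.4
white top [ 0.617 -0.243] [0.15  0.133] 83.9
yellow scene [0.64  0.246] [0.154 0.141] 81.5
blue scene [ 0.634 -0.003] [0.14  0.153] 11.3
white scene [ 0.615 -0.243] [0.156 0.139] 83.7
cap top 325.015503875969 224.42635658914728 129 [ 0.477 -0.107  0.06 ]
cap scene 247.95689655172413 188.0344827586207 116 [ 0.476 -0.108  0.06 ]
```

View pics/crop1.png

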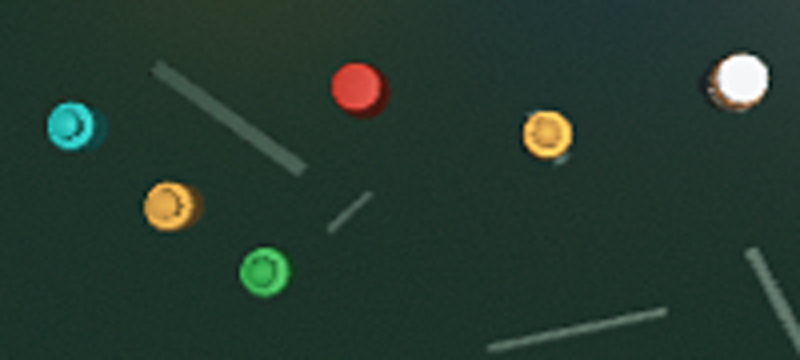

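The crop confirms the choices: brass at crop (170,206) and (547,133), turquoise (70,126) and green (265,272) to be left alone, stopper at (357,88), vial at (740,80). The two cameras agree within about 2 mm. First move: square the yaw and head toward the right stopper (0.443,-0.258).

```bash
python3 -m crank '[[0.4,-0.29,0,0.261],[0.4,-0.29,0,0.261],[0.4,-0.29,0,0.261],[0.4,-0.29,0,0.261],[0.4,-0.29,0,0.261]]' 0.41 40
python3 -c "
from h import *
print(rel([.443,-.258,.12]),R.from_quat(readout.get_obs()['ee_rot']).as_matrix().round(3))"
```

```text
clock: 0.57
position: [0.2938, -0.4438, 0.2482]
ee_rot: [1.0, 0.001, 0.0, -0.0]
ft_force: [0.5, -0.2, 0.9]
grip_width: 0.705
grasp_force: 0.0
[ 0.37416137 -0.46339098  0.32092017] [[ 1.     0.003  0.   ]
 [ 0.003 -1.     0.   ]
 [ 0.    -0.    -1.   ]]
```

```bash
python3 -m crank '[[0.187,-0.232,0,0],[0.187,-0.232,0,0],[0.187,-0.232,0,0]]' >/dev/null; python3 -m crank '[[0.187,-0.232,0.2,0],[0.187,-0.232,0.2,0],[0.187,-0.232,0.2,0],[0.187,-0.232,0.3,0],[0.187,-0.232,0.3,0]]'
python3 -c "
from h import *
c=snap('wrist','w1'); print(rel([.443,-.258,.022]), proj(c,[.443,-.258,.04]),proj(c,[.443,-.258,0]))"
```

```text
clock: 1.23
position: [0.4408, -0.2568, 0.1236]
ee_rot: [1.0, 0.003, -0.002, -0.002]
ft_force: [-1.0, 0.9, -1.0]
grip_width: 0.705
grasp_force: 0.0
[0.00954314 0.00115275 0.25396543] [279.7737965  217.59884771] [279.53695384 201.35295824]
```

View pics/w1.png

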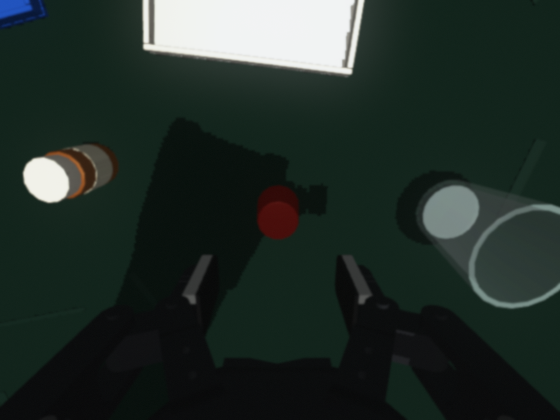

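The stopper's top shows at (278,218), against a predicted (280,218), so the estimate holds. Descending.

```bash
python3 -m crank '[[0,0,0.1,0],[0,0,0.18,0],[0,0,0.22,0],[0,0,0.22,0],[0,0,0.22,0]]'
python3 -c "
from h import *
print(rel([.443,-.258,.022]))"
```

```text
clock: 1.7
position: [0.4409, -0.2624, 0.0412]
ee_rot: [1.0, -0.001, -0.0, 0.0]
ft_force: [0.2, -0.1, -0.3]
grip_width: 0.706
grasp_force: 0.0
[ 0.00516906 -0.01096858  0.04802154]
```

```bash
python3 -m crank '[[0.006,-0.011,0.02,0],[0.006,-0.011,0.048,0],[0.006,-0.011,0.048,0],[0.006,-0.011,0.048,0]]'; python3 -m crank '[[0,0,0,0],[0,0,0,0],[0,0,0,0],[0,0,0,0],[0,0,0,0]]' -1 40;  python3 -m crank '[[0,0,0,0],[0,0,0,0],[0,0,0,0],[0,0,0,0],[0,0,0,0]]'
```

```text
clock: 2.03
position: [0.4435, -0.2566, 0.021]
ee_rot: [1.0, 0.0, -0.0, -0.0]
ft_force: [-0.3, -1.1, 0.9]
grip_width: 0.706
grasp_force: 0.0
clock: 2.45
position: [0.4439, -0.257, 0.0219]
ee_rot: [1.0, 0.0, 0.0, 0.0]
ft_force: [-2.0, 0.9, 6.1]
grip_width: 0.378
grasp_force: 39.5
clock: 2.87
position: [0.4439, -0.257, 0.0219]
ee_rot: [1.0, 0.0, 0.0, 0.0]
ft_force: [-2.1, 1.3, 6.3]
grip_width: 0.383
grasp_force: 39.5
```

```bash
python3 -m crank '[[0,0,-0.05,0],[0,0,-0.15,0],[0,0,-0.25,0],[0,0,-0.345,0],[0,0,-0.345,0]]'; python3 -m crank '[[0.06,-0.07,0,0],[0.12,-0.14,0,0],[0.18,-0.21,0,0],[0.24,-0.28,0,0],[0.28,-0.33,0,0]]' >/dev/null;  python3 -m crank '[[0.06,-0.07,0,0],[0.12,-0.14,0,0],[0.18,-0.21,0,0],[0.24,-0.28,0,0],[0.27,-0.32,0,0]]' >/dev/null; python3 -m crank '[[0,0,0.1,0],[0,0,0.2,0],[0,0,0.25,0],[0,0,0.25,0],[0,0,0.25,0]]'
python3 -c "
from h import *
print(rel([.6644,.003,.027]))"
```

```text
clock: 3.28
position: [0.447, -0.2583, 0.1671]
ee_rot: [1.0, 0.0, 0.005, 0.003]
ft_force: [2.4, 0.1, 0.5]
grip_width: 0.381
grasp_force: 40.2
clock: 4.53
position: [0.663, 0.0033, 0.0588]
ee_rot: [1.0, 0.0, -0.001, -0.0]
ft_force: [0.4, -0.1, 0.2]
grip_width: 0.38
grasp_force: 40.2
[0.00353854 0.00075353 0.07940293]
```

```bash
python3 -m crank '[[0.003,0,0.04,0],[0.003,0,0.065,0],[0.003,0,0.079,0],[0.003,0,0.079,0],[0.003,0,0.079,0]]'; python3 -m crank '[[0,0,0,0],[0,0,0.002,0],[0,0,0.002,0],[0,0,0.002,0]]'
```

```text
clock: 4.95
position: [0.6647, 0.0034, 0.0278]
ee_rot: [1.0, 0.0, 0.0, 0.0]
ft_force: [-0.8, 0.1, -0.6]
grip_width: 0.386
grasp_force: 40.1
clock: 5.28
position: [0.6649, 0.0034, 0.0271]
ee_rot: [1.0, 0.0, 0.0, 0.0]
ft_force: [0.1, -0.1, -0.1]
grip_width: 0.377
grasp_force: 40.1
```

```bash
python3 -m crank '[[0,0,0.003,0],[0,0,0.003,0],[0,0,0.003,0]]'; python3 -m crank '[[0,0,0,0],[0,0,0,0],[0,0,0,0],[0,0,0,0],[0,0,0,0]]' 0.3;  python3 -m crank '[[0,0,-0.03,0],[0,0,-0.1,0],[0,0,-0.2,0],[0,0,-0.3,0],[0,0,-0.32,0]]'
python3 -c "
from h import *
c=snap('wrist','w2'); print(rel([.468,.131,.15]),proj(c,[.665,.003,.044]),proj(c,[.665,.003,.004]))"
```

```text
clock: 5.53
position: [0.665, 0.0034, 0.026]
ee_rot: [1.0, 0.0, 0.0, 0.0]
ft_force: [-1.7, -0.7, 4.5]
grip_width: 0.383
grasp_force: 40.7
clock: 5.95
position: [0.6646, 0.0033, 0.0253]
ee_rot: [1.0, 0.0, -0.0, 0.0]
ft_force: [-0.2, 0.2, -0.1]
grip_width: 0.651
grasp_force: 0.0
clock: 6.37
position: [0.6676, 0.0041, 0.1622]
ee_rot: [1.0, 0.0, 0.005, -0.0]
ft_force: [1.7, 0.8, 0.3]
grip_width: 0.65
grasp_force: 0.0
[-0.49879551 -0.31787955  0.02296102] [278.83114611 210.65982168] [278.59500387 197.80965876]
```

View pics/w2.png

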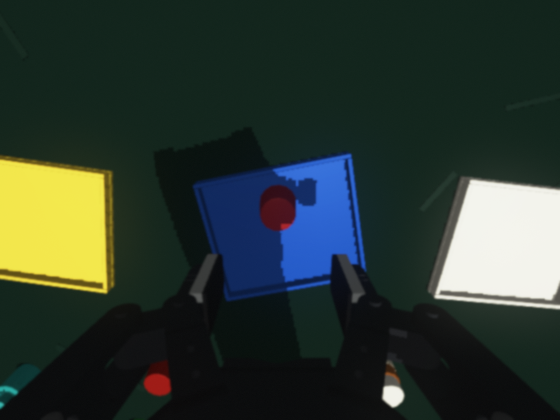

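The first stopper stands upright in the blue tray at (278,212), clear of the walls. Now the second stopper.

```bash
python3 -m crank '[[-0.08,-0.05,0,0],[-0.16,-0.1,0,0],[-0.24,-0.15,0,0],[-0.32,-0.2,0,0],[-0.32,-0.2,0,0]]' 0.41 >/dev/null;  python3 -m crank '[[-0.08,-0.05,0,0],[-0.16,-0.11,0,0],[-0.173,-0.119,0,0]]' >/dev/null; python3 -m crank '[[0,0,0.1,0],[0,0,0.2,0],[0,0,0.26,0],[0,0,0.26,0],[0,0,0.26,0]]'
python3 -c "
from h import *
c=snap('wrist','w3'); print(rel([.468,.131,.022]),proj(c,[.468,.131,.04]))
m=cv2.inRange(cv2.cvtColor(c['color'],cv2.COLOR_RGB2HSV),(0,150,40),(8,255,255));n,l,s,ce=cv2.connectedComponentsWithStats(m)
for i in range(1,n):
  if s[i,4]>300: print(s[i],ce[i],at(c,*ce[i],.025))"
```

```text
clock: 7.5
position: [0.467, 0.1311, 0.0496]
ee_rot: [1.0, 0.001, -0.001, 0.0]
ft_force: [0.7, 0.4, 0.1]
grip_width: 0.705
grasp_force: 0.0
[-0.0003051   0.00090392  0.0722363 ] [278.11876771 271.1325844 ]
[ 244  216   61   83 4208] [274.33056084 256.96364068] [0.46808711 0.13302474 0.025     ]
```

```bash
python3 -m crank '[[0,-0.002,0.03,0],[0,-0.002,0.06,0],[0,-0.002,0.072,0],[0,-0.002,0.072,0]]' >/dev/null; python3 -m crank '[[0,0,0,0],[0,0,0,0],[0,0,0,0],[0,0,0,0],[0,0,0,0]]' -1 40; python3 -m crank '[[0,0,0,0],[0,0,0,0],[0,0,-0.05,0],[0,0,-0.15,0],[0,0,-0.25,0]]'; python3 -m crank '[[0.04,0.04,-0.08,0],[0.1,0.1,-0.08,0],[0.16,0.16,-0.08,0],[0.22,0.22,-0.08,0],[0.28,0.285,-0.08,0]]' >/dev/null; python3 -m crank '[[0.064,0.065,0,0],[0.064,0.065,0.1,0],[0.064,0.065,0.2,0],[0.064,0.065,0.24,0],[0.064,0.065,0.24,0]]'
python3 -c "
from h import *
c=snap('wrist','w4'); print(rel([.6056,-.009,.026]))"
```

```text
clock: 8.3
position: [0.4677, 0.1319, 0.0213]
ee_rot: [1.0, 0.0, 0.0, 0.0]
ft_force: [-2.6, -0.8, 6.4]
grip_width: 0.381
grasp_force: 39.7
clock: 8.72
position: [0.4662, 0.1316, 0.1212]
ee_rot: [1.0, 0.001, -0.001, -0.0]
ft_force: [2.1, -0.5, -0.0]
grip_width: 0.385
grasp_force: 40.2
clock: 9.55
position: [0.6021, -0.0086, 0.0521]
ee_rot: [1.0, 0.0, -0.004, -0.0]
ft_force: [-0.6, -0.1, -0.0]
grip_width: 0.386
grasp_force: 40.2
[0.00471105 0.00188096 0.0728108 ]
```

```bash
python3 -m crank '[[0.003,0.001,0.03,0],[0.003,0.001,0.055,0],[0.003,0.001,0.068,0],[0.003,0.001,0.072,0],[0.003,0.001,0.072,0]]'; python3 -m crank '[[0,0,0.001,0],[0,0,0.002,0],[0,0,0.002,0]]'
```

```text
clock: 10.02
position: [0.6062, -0.0086, 0.0278]
ee_rot: [1.0, 0.0, -0.0, 0.0]
ft_force: [0.5, -0.1, -0.2]
grip_width: 0.384
grasp_force: 40.2
clock: 10.27
position: [0.6065, -0.0087, 0.0275]
ee_rot: [1.0, 0.0, 0.0, 0.0]
ft_force: [1.0, -0.3, -0.7]
grip_width: 0.385
grasp_force: 40.2
```

```bash
python3 -m crank '[[0,0,0.002,0],[0,0,0.004,0],[0,0,0.005,0],[0,0,0.005,0]]'; python3 -m crank '[[0,0,0,0],[0,0,0,0],[0,0,0,0],[0,0,0,0],[0,0,0,0]]' 0.3;  python3 -m crank '[[0,0,-0.03,0],[0,0,-0.1,0],[0,0,-0.2,0],[0,0,-0.3,0],[0,0,-0.32,0]]' >/dev/null; python3 -m crank '[[-0.08,-0.01,0,0],[-0.16,-0.02,0,0],[-0.24,-0.03,0,0],[-0.32,-0.04,0,0],[-0.4,-0.05,0,0]]' >/dev/null;  python3 -m crank '[[-0.014,0,0.07,0],[-0.014,0,0.15,0],[-0.014,0,0.22,0],[-0.014,0,0.22,0],[-0.014,0,0.22,0]]'
python3 - <<'E'
from h import *
T=snap('top','t5')
c=snap('wrist','w5'); print(rel([.441,.0115,.022]),proj(c,[.441,.0115,.034]),proj(c,[.441,.0115,.05]))
cv2.imwrite('pics/c5.png',np.hstack([c['color'][:,:,::-1][:,130:430],cv2.resize(T['color'][120:260,140:305],(495,420),interpolation=2)[:,:,::-1]]))
E
```

```text
clock: 10.6
position: [0.6064, -0.0087, 0.0255]
ee_rot: [1.0, 0.0, 0.0, 0.0]
ft_force: [-1.8, -1.3, 4.1]
grip_width: 0.382
grasp_force: 40.6
clock: 11.02
position: [0.6063, -0.0087, 0.025]
ee_rot: [1.0, 0.0, -0.0, 0.0]
ft_force: [0.2, 0.7, -0.5]
grip_width: 0.649
grasp_force: 0.0
clock: 12.27
position: [0.4401, 0.0115, 0.0653]
ee_rot: [1.0, 0.0, -0.001, -0.0]
ft_force: [0.9, 0.7, 0.3]
grip_width: 0.646
grasp_force: 0.0
[-2.37741717e-03  5.48520609e-05  1.12217605e-01] [277.97227454 252.90835383] [278.06838648 266.75880062]
```

View pics/c5.png

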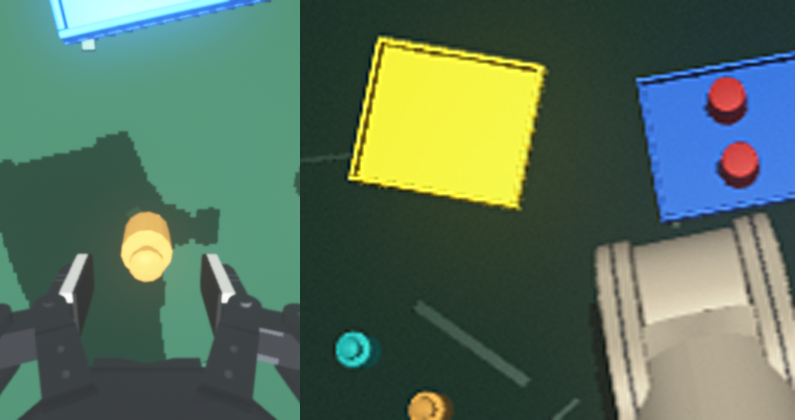

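The knob shows at (277,262), near the predicted (278,267), so the fingers straddle the weight. Both stoppers stand upright in the blue tray. Gripping the weight.

```bash
python3 -m crank '[[-0.001,0,0.04,0],[-0.001,0,0.08,0],[-0.001,0,0.105,0],[-0.001,0,0.112,0],[-0.001,0,0.112,0]]'; python3 -m crank '[[0,0,0,0],[0,0,0,0],[0,0,0,0],[0,0,0,0],[0,0,0,0]]' -1 60; python3 -m crank '[[0,0,0,0],[0,0,0,0],[0,0,-0.05,0],[0,0,-0.15,0],[0,0,-0.25,0]]';  python3 -m crank '[[0,0,-0.08,0],[0.02,0.025,-0.12,0],[0.08,0.1,-0.12,0],[0.14,0.175,-0.12,0],[0.2,0.25,-0.12,0]]'; python3 -m crank '[[0.06,0.075,0,0],[0.12,0.15,0,0],[0.18,0.225,0,0],[0.24,0.3,0,0],[0.3,0.375,0,0]]' >/dev/null;  python3 -m crank '[[0.013,0.019,0,0],[0.013,0.019,0.1,0],[0.013,0.019,0.2,0],[0.013,0.019,0.28,0],[0.013,0.019,0.28,0]]'
python3 -c "
from h import *
c=snap('wrist','w6'); print(rel([.646,-.246,.026]))"
```

```text
clock: 12.78
position: [0.4405, 0.0113, 0.0207]
ee_rot: [1.0, 0.0, 0.0, -0.0]
ft_force: [-0.1, 0.4, 0.1]
grip_width: 0.649
grasp_force: 0.0
clock: 13.2
position: [0.441, 0.0113, 0.0215]
ee_rot: [1.0, 0.0, 0.001, 0.0]
ft_force: [-1.8, 0.3, 7.4]
grip_width: 0.331
grasp_force: 58.6
clock: 13.62
position: [0.4389, 0.0117, 0.121]
ee_rot: [1.0, 0.001, -0.001, -0.0]
ft_force: [1.9, -1.3, -2.4]
grip_width: 0.33
grasp_force: 59.9
clock: 14.03
position: [0.5213, -0.0901, 0.1694]
ee_rot: [1.0, 0.001, 0.001, 0.001]
ft_force: [0.3, 1.2, -2.2]
grip_width: 0.33
grasp_force: 59.9
clock: 14.87
position: [0.641, -0.245, 0.0486]
ee_rot: [1.0, 0.0, -0.006, -0.002]
ft_force: [-2.0, 0.9, -3.5]
grip_width: 0.33
grasp_force: 59.9
[0.00794297 0.00147183 0.06732755]
```

```bash
python3 -m crank '[[0.004,0,0.03,0],[0.004,0,0.05,0],[0.004,0,0.062,0],[0.004,0,0.062,0],[0.004,0,0.062,0]]'; python3 -m crank '[[0,0,0.002,0],[0,0,0.004,0],[0,0,0.004,0],[0,0,0.004,0]]'
```

```text
clock: 15.33
position: [0.6475, -0.2464, 0.0322]
ee_rot: [1.0, 0.0, 0.0, 0.0]
ft_force: [0.7, -1.4, -2.8]
grip_width: 0.337
grasp_force: 60.0
clock: 15.67
position: [0.6473, -0.2463, 0.0302]
ee_rot: [1.0, 0.0, 0.0, 0.0]
ft_force: [-0.7, -0.7, -2.8]
grip_width: 0.331
grasp_force: 60.0
```

```bash
python3 -m crank '[[0,0,0.004,0],[0,0,0.008,0],[0,0,0.011,0],[0,0,0.012,0],[0,0,0.012,0]]'; python3 -m crank '[[0,0,0,0],[0,0,0,0],[0,0,0,0],[0,0,0,0],[0,0,0,0]]' 0.2;  python3 -m crank '[[0,0,-0.03,0],[0,0,-0.1,0],[0,0,-0.2,0],[0,0,-0.3,0],[0,0,-0.36,0]]'; python3 -m crank '[[-0.04,-0.08,0,0],[-0.08,-0.16,0,0],[-0.12,-0.24,0,0],[-0.16,-0.32,0,0],[-0.2,-0.4,0,0]]' >/dev/null;  python3 -m crank '[[-0.04,-0.08,0,0],[-0.08,-0.16,0,0],[-0.12,-0.24,0,0],[-0.16,-0.32,0,0],[-0.2,-0.4,0,0]]' >/dev/null;  python3 -m crank '[[-0.05,-0.08,0,0],[-0.1,-0.16,0,0],[-0.15,-0.24,0,0],[-0.2,-0.32,0,0],[-0.24,-0.4,0,0]]' >/dev/null;  python3 -m crank '[[0,-0.03,0,0],[0,-0.03,0.1,0],[0,-0.03,0.16,0],[0,-0.03,0.16,0],[0,-0.03,0.16,0]]'
python3 - <<'E'
from h import *
c=snap('wrist','w7'); print(rel([.391,.246,.022]),proj(c,[.391,.246,.034]),proj(c,[.391,.246,.05]))
E
```

```text
clock: 16.08
position: [0.6472, -0.2462, 0.0257]
ee_rot: [1.0, 0.0, -0.0, 0.0]
ft_force: [-3.9, 0.5, 4.4]
grip_width: 0.33
grasp_force: 60.8
clock: 16.5
position: [0.6473, -0.2463, 0.0251]
ee_rot: [1.0, 0.0, 0.0, 0.0]
ft_force: [-0.2, 0.1, -0.7]
grip_width: 0.597
grasp_force: 0.0
clock: 16.92
position: [0.6485, -0.2464, 0.1751]
ee_rot: [1.0, 0.0, 0.003, 0.001]
ft_force: [-0.5, -0.5, 0.9]
grip_width: 0.596
grasp_force: 0.0
clock: 18.58
position: [0.3904, 0.2456, 0.1054]
ee_rot: [1.0, 0.0, -0.001, 0.0]
ft_force: [-0.3, 0.0, 0.9]
grip_width: 0.599
grasp_force: 0.0
[-9.28614820e-04  8.96263200e-05  2.11151728e-01] [277.03732794 226.22670405] [277.06384789 235.45698834]
```

View pics/w7.png

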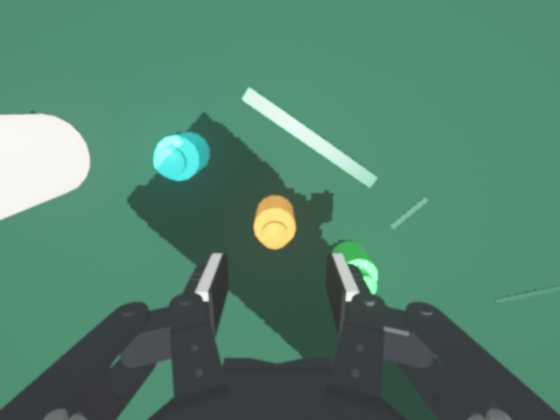

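The knob is at (275,233), matching the prediction. Green (355,265) sits near the right finger, so I'll turn 35° to put the closing line across the green–turquoise line.

```bash
python3 -m crank '[[0,0,0,-0.1],[0,0,0,-0.2],[0,0,0,-0.3],[0,0,0,-0.4],[0,0,0,-0.5]]' >/dev/null;  python3 -m crank '[[0,0,0.05,-0.08],[0,0,0.1,-0.08],[0,0,0.1,-0.08]]'
python3 - <<'E'
from h import *
c=snap('wrist','w8'); print(rel([.391,.246,.022]),proj(c,[.391,.246,.05]))
E
```

```text
clock: 19.3
position: [0.3909, 0.2448, 0.0645]
ee_rot: [0.954, 0.299, -0.001, 0.0]
ft_force: [-0.5, -1.5, -0.7]
grip_width: 0.6
grasp_force: 0.0
[ 0.00059295 -0.00144279  0.10947518] [276.35915461 267.61865234]
```

View pics/w8.png

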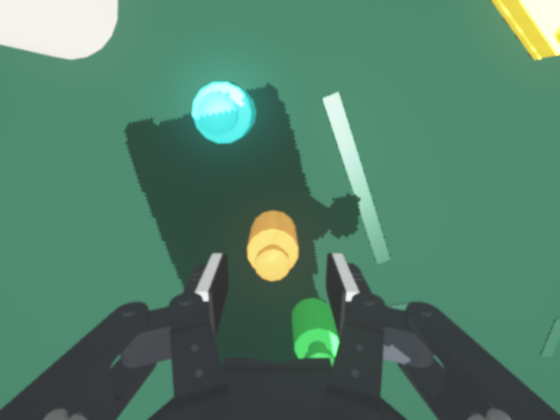

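The turn has cleared the fingers: green is at (315,330), about 70 mm behind the pads, and turquoise at (223,112) is well ahead. Descending and gripping.

```bash
python3 -m crank '[[0,-0.001,0.04,0],[0,-0.001,0.08,0],[0,-0.001,0.1,0],[0,-0.001,0.109,0],[0,-0.001,0.109,0]]'; python3 -m crank '[[0,0,0,0],[0,0,0,0],[0,0,0,0],[0,0,0,0],[0,0,0,0]]' -1 60; python3 -m crank '[[0,0,0,0],[0,0,0,0],[0,0,-0.05,0],[0,0,-0.15,0],[0,0,-0.25,0]]';  python3 -m crank '[[0,0,-0.08,0.1],[0,0,-0.12,0.2],[0,0,-0.12,0.3],[0,0,-0.12,0.4],[0,0,-0.12,0.5]]'; python3 -m crank '[[0,0,0,0.08],[0,0,0,0.08],[0,0,0,0.08]]'
python3 -c "
from h import *
print(rel([.586,-.240,.16]),R.from_quat(readout.get_obs()['ee_rot']).as_matrix().round(3))"
```

```text
clock: 19.77
position: [0.3911, 0.2461, 0.0221]
ee_rot: [0.954, 0.299, 0.0, 0.0]
ft_force: [0.1, 0.1, -0.8]
grip_width: 0.601
grasp_force: 0.0
clock: 20.18
position: [0.3914, 0.2465, 0.0228]
ee_rot: [0.954, 0.299, 0.001, 0.0]
ft_force: [-2.9, -1.1, 9.6]
grip_width: 0.333
grasp_force: 58.5
clock: 20.6
position: [0.3894, 0.2458, 0.1223]
ee_rot: [0.954, 0.3, -0.002, -0.0]
ft_force: [1.8, 0.6, -2.0]
grip_width: 0.333
grasp_force: 59.8
clock: 21.02
position: [0.3908, 0.246, 0.1704]
ee_rot: [0.999, 0.04, 0.001, 0.0]
ft_force: [-0.7, -0.5, -1.9]
grip_width: 0.33
grasp_force: 59.9
clock: 21.27
position: [0.3906, 0.246, 0.1698]
ee_rot: [1.0, 0.002, 0.0, 0.0]
ft_force: [-0.8, 0.2, -2.6]
grip_width: 0.331
grasp_force: 59.9
[0.48415915 1.21676105 0.02495648] [[ 1.     0.003  0.   ]
 [ 0.003 -1.    -0.   ]
 [ 0.     0.    -1.   ]]
```

```bash
python3 -m crank '[[0.03,0.08,0,0],[0.06,0.16,0,0],[0.1,0.24,0,0],[0.13,0.32,0,0],[0.16,0.4,0,0]]' >/dev/null; python3 -m crank '[[0.03,0.08,0,0],[0.06,0.16,0,0],[0.1,0.24,0,0],[0.13,0.32,0,0],[0.16,0.4,0,0]]' >/dev/null;  python3 -m crank '[[0.03,0.08,0,0],[0.06,0.16,0,0],[0.1,0.24,0,0],[0.13,0.32,0,0],[0.16,0.4,0,0]]' >/dev/null;   python3 -m crank '[[0.006,0.015,0,0],[0.006,0.015,0.05,0],[0.006,0.015,0.15,0],[0.006,0.015,0.25,0],[0.006,0.015,0.28,0]]' >/dev/null;  python3 -m crank '[[0,0,0,0],[0,0,0,0]]'
python3 - <<'E'
from h import *
c=snap('wrist','w9'); print(rel([.586,-.240,.027]))
E
```

```text
clock: 23.1
position: [0.5858, -0.2399, 0.0585]
ee_rot: [1.0, 0.001, 0.0, -0.0]
ft_force: [0.2, -0.3, -0.8]
grip_width: 0.329
grasp_force: 60.0
[-0.00199387 -0.00062795  0.08218127]
```

View pics/w9.png

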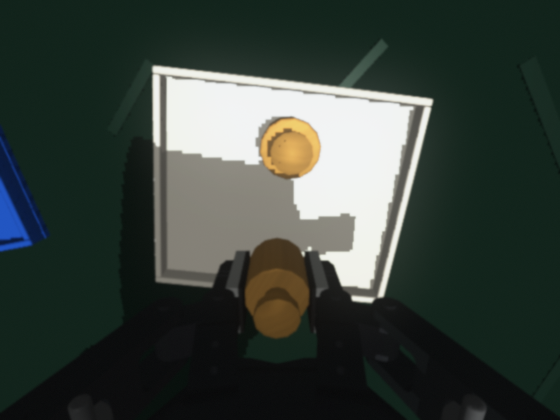

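The first weight stands upright at (290,148). The second is held over the near half of the tray, clear of the wall. Lowering.

```bash
python3 -m crank '[[0,0,0.03,0],[0,0,0.055,0],[0,0,0.07,0],[0,0,0.075,0],[0,0,0.075,0]]'; python3 -m crank '[[0,0,0.003,0],[0,0,0.004,0],[0,0,0.005,0],[0,0,0.005,0]]'
```

```text
clock: 23.57
position: [0.5851, -0.2399, 0.0273]
ee_rot: [1.0, 0.0, -0.0, -0.0]
ft_force: [-0.2, 0.3, -1.9]
grip_width: 0.33
grasp_force: 60.1
clock: 23.9
position: [0.5855, -0.24, 0.0269]
ee_rot: [1.0, 0.0, 0.0, 0.0]
ft_force: [-6.2, 2.0, 11.2]
grip_width: 0.332
grasp_force: 61.6
```

```bash
python3 -m crank '[[0,0,0,0],[0,0,0,0],[0,0,0,0],[0,0,0,0],[0,0,0,0]]' 0.2 40;  python3 -m crank '[[0,0,-0.03,0],[0,0,-0.1,0],[0,0,-0.2,0],[0,0,-0.3,0],[0,0,-0.36,0]]'; python3 -m crank '[[-0.06,-0.07,0,0],[-0.12,-0.14,0,0],[-0.18,-0.22,0,0],[-0.24,-0.29,0,0],[-0.271,-0.333,0,0]]' 0.41 >/dev/null;  python3 -m crank '[[0,0,0.07,0],[0,0,0.14,0],[0,0,0.16,0],[0,0,0.16,0],[0,0,0.16,0]]'
python3 - <<'E'
from h import *
c=snap('wrist','w10'); print(rel([.477,-.107,.032]),proj(c,[.477,-.107,.062]),proj(c,[.477,-.107,0]))
E
```

```text
clock: 24.32
position: [0.5854, -0.24, 0.0254]
ee_rot: [1.0, 0.0, 0.0, 0.0]
ft_force: [0.6, -0.5, 0.8]
grip_width: 0.596
grasp_force: 0.0
clock: 24.73
position: [0.5867, -0.24, 0.1751]
ee_rot: [1.0, 0.0, 0.002, 0.001]
ft_force: [1.2, -0.0, 0.3]
grip_width: 0.599
grasp_force: 0.0
clock: 25.57
position: [0.4773, -0.1068, 0.1064]
ee_rot: [1.0, 0.0, 0.0, -0.0]
ft_force: [0.8, -0.2, 1.0]
grip_width: 0.704
grasp_force: 0.0
[-2.33737717e-03  4.66952504e-06  1.87410418e-01] [278.06952712 243.99748897] [277.79697378 211.20648777]
```

View pics/w10.png

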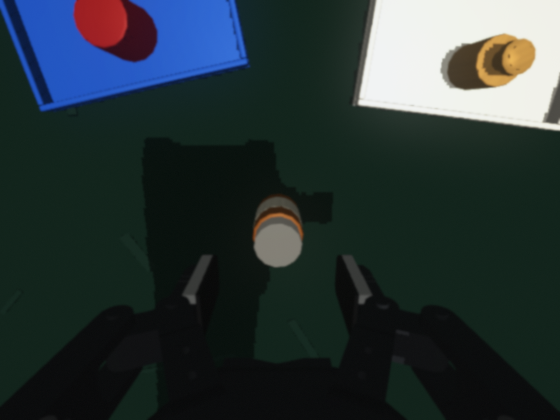

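The cap is at (278,243), as predicted. Gripping the vial.

```bash
python3 -m crank '[[-0.001,0,0.06,0],[-0.001,0,0.12,0],[-0.001,0,0.17,0],[-0.001,0,0.19,0],[-0.001,0,0.19,0]]'; python3 -m crank '[[0,0,0,0],[0,0,0,0],[0,0,0,0],[0,0,0,0],[0,0,0,0]]' -1 40; python3 -m crank '[[0,0,0,0],[0,0,0,0],[0,0,-0.05,0],[0,0,-0.15,0],[0,0,-0.25,0]]';  python3 -m crank '[[0,0,-0.08,0],[0,0,-0.1,0],[0.035,-0.07,-0.1,0],[0.07,-0.14,-0.1,0],[0.1,-0.22,-0.1,0]]'; python3 -m crank '[[0.035,-0.07,0,0],[0.07,-0.15,0,0],[0.1,-0.22,0,0],[0.13,-0.3,0,0],[0.16,-0.35,0,0]]' >/dev/null; python3 -m crank '[[0.035,-0.07,0,0],[0.07,-0.15,0,0],[0.11,-0.22,0,0],[0.149,-0.311,0,0],[0.149,-0.311,0,0]]' >/dev/null;  python3 -m crank '[[0,0,0.07,0],[0,0,0.15,0],[0,0,0.22,0],[0,0,0.25,0],[0,0,0.25,0]]'
python3 - <<'E'
from h import *
c=snap('wrist','w11'); print(rel([.6405,.2455,.036]))
E
```

```text
clock: 26.03
position: [0.4762, -0.1068, 0.0291]
ee_rot: [1.0, 0.0, -0.001, -0.0]
ft_force: [0.1, 0.6, 0.5]
grip_width: 0.704
grasp_force: 0.0
clock: 26.45
position: [0.4777, -0.1071, 0.0313]
ee_rot: [1.0, 0.0, 0.001, 0.0]
ft_force: [-2.0, -0.4, 6.5]
grip_width: 0.389
grasp_force: 39.3
clock: 26.87
position: [0.4757, -0.1064, 0.1309]
ee_rot: [1.0, 0.001, -0.001, -0.0]
ft_force: [0.1, -0.3, -0.2]
grip_width: 0.388
grasp_force: 39.9
clock: 27.28
position: [0.5173, -0.0189, 0.1705]
ee_rot: [1.0, -0.001, 0.001, 0.001]
ft_force: [-0.5, 0.3, -0.8]
grip_width: 0.383
grasp_force: 39.9
clock: 28.53
position: [0.6383, 0.2447, 0.0664]
ee_rot: [1.0, 0.0, -0.002, 0.001]
ft_force: [-1.6, -0.9, -1.4]
grip_width: 0.384
grasp_force: 40.1
[ 0.00266101 -0.00026302  0.08261996]
```

View pics/w11.png

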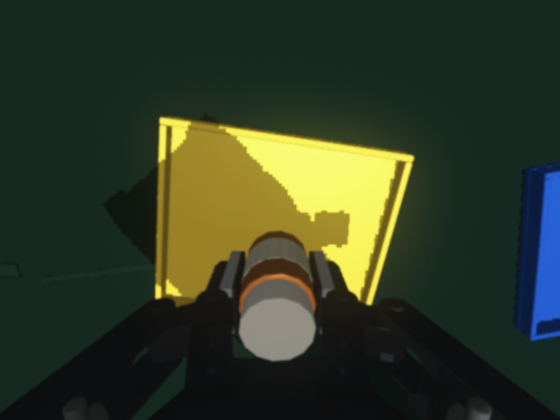

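The vial is upright in the grip and centred over the yellow tray. Lowering.

```bash
python3 -m crank '[[0,0,0.03,0],[0,0,0.055,0],[0,0,0.07,0],[0,0,0.074,0],[0,0,0.074,0]]'; python3 -m crank '[[0,0,0.002,0],[0,0,0.004,0],[0,0,0.005,0],[0,0,0.005,0]]'
```

```text
clock: 29.0
position: [0.6398, 0.2456, 0.0395]
ee_rot: [1.0, 0.0, -0.0, 0.0]
ft_force: [0.2, 0.2, -0.7]
grip_width: 0.386
grasp_force: 40.1
clock: 29.33
position: [0.64, 0.2457, 0.0381]
ee_rot: [1.0, 0.0, 0.0, 0.0]
ft_force: [-0.1, -0.8, -1.1]
grip_width: 0.387
grasp_force: 40.1
```

```bash
python3 -m crank '[[0,0,0.003,0],[0,0,0.005,0],[0,0,0.007,0],[0,0,0.008,0],[0,0,0.008,0]]'
```

```text
clock: 29.75
position: [0.64, 0.2457, 0.0354]
ee_rot: [1.0, 0.0, 0.0, 0.0]
ft_force: [-2.7, -1.9, 5.3]
grip_width: 0.388
grasp_force: 40.7
```

```bash
python3 -m crank '[[0,0,0,0],[0,0,0,0],[0,0,0,0],[0,0,0,0],[0,0,0,0]]' 0.3; python3 -m crank '[[0,0,-0.03,0],[0,0,-0.1,0],[0,0,-0.2,0],[0,0,-0.3,0],[0,0,-0.4,0]]' >/dev/null; python3 -m crank '[[-0.08,0,-0.05,0],[-0.16,0,-0.1,0],[-0.24,0,-0.1,0],[-0.32,0,-0.1,0],[-0.4,0,-0.1,0]]' >/dev/null;  python3 -m crank '[[0,0,0,0],[0,0,0,0],[0,0,0,0]]'
python3 - <<'E'
from h import *
T=snap('top','t12');S=snap('scene','s12')
a=cv2.resize(T['color'][120:290,60:480],(800,324),interpolation=2); b=cv2.resize(S['color'][130:340,100:500],(524,275),interpolation=2)
cv2.imwrite('pics/c12.png',np.vstack([a,np.hstack([b,np.zeros((275,276,3),np.uint8)])])[:,:,::-1])
E
```

```text
clock: 30.17
position: [0.6399, 0.2457, 0.0346]
ee_rot: [1.0, 0.0, -0.0, 0.0]
ft_force: [-0.2, 0.3, 0.4]
grip_width: 0.65
grasp_force: 0.0
clock: 31.25
position: [0.4805, 0.2454, 0.2356]
ee_rot: [1.0, 0.0, 0.001, 0.0]
ft_force: [-0.3, 0.5, -0.1]
grip_width: 0.648
grasp_force: 0.0
```

View pics/c12.png

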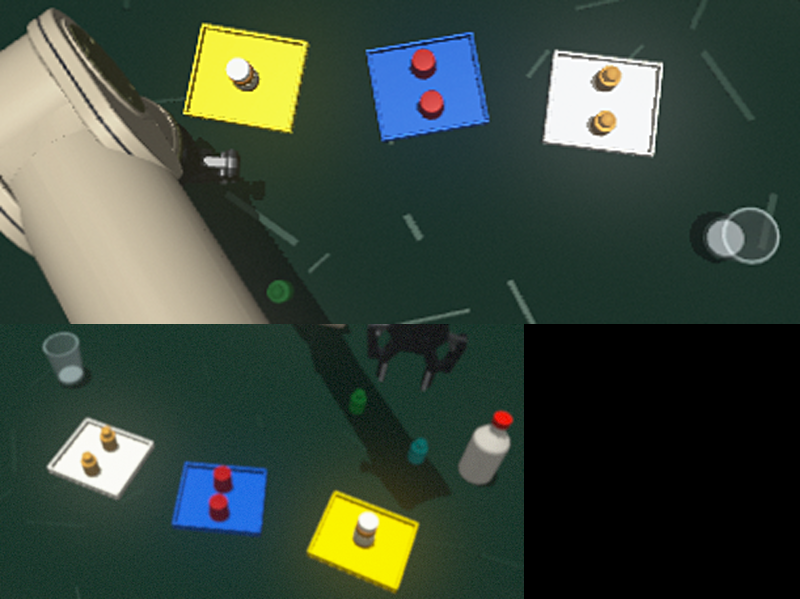

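All five parts stand upright in their trays: vial (240,72), stoppers (423,63) and (431,104), weights (609,77) and (604,122). The beaker, bottle, green and turquoise pieces are where they were, and the arm is clear.

```bash
python3 -c "
from workcell import manip
print(manip.hand_in())"
```

```text
the job is handed in; nothing more can be done
None
```

The job is done and handed in at about 31 s: both stoppers are in the blue tray, both brass weights in the white tray and the vial in the yellow tray, all upright, with nothing else moved.

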